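# Open the safety cap of a locked-up cleaner bottle

### The arm

A 6-joint arm with a two-finger parallel gripper is mounted at the origin on a cart in front of the work surface, level with it; the furniture and walls round the work are solid. World frame = base frame: x ahead of the robot, y to its left, z up, the work surface at z = 0. Lengths are in m, angles in rad, forces in N, time in s.
With the tool pointing down it reaches from about 0.25 to 0.725 m from the base axis. Payload 9.7 kg.
Tool frame: the origin (TCP) lies at the very end of the fingers, on their centre line; the grasp point (between the pads) lies 19 mm behind it; z points along the fingers, y is the line along which they close (so a half turn about z gives the same grasp; the last joint's range is limited). The gripper opens to 85 mm and grips with 20 to 120 N. Pads are 22 mm wide; open, the fingers measure 114 mm over their backs; the gripper's body (76 mm by 85 mm) begins 54 mm behind the grasp point. The pads swing forward as they close: fully open they stand 13 mm farther back than shut.
Start: joints at [0, 0.087, 0.176, 1.66, 0, 1.571], TCP at [0.55, -0, 0.231] pointing down, gripper open.
Joint ranges: [-3.13, 3.13], [-0.85, 1.81], [-1.15, 1.24], [-2.2, 2.28], [-1.44, 1.52], [-3.14, 3.14]. Speed limits (rad/s): [2.22, 2.22, 2.57, 3.14, 3.14, 3.14].

### API

Orientations are given as a 3x3 rotation matrix whose columns are the frame's x, y, z axes.
In Python, from plant import ctrl, optics gives the robot as it stands. The module is installed in compiled form; this text tells all that it offers.
- The arm moves only by the tool send_rows, never from a script. Its arguments are lists of equal length, an entry for each row: "claw": the finger opening in m, from 0 to 0.0854; "delta_pos": the shift along the tool's x, y, z in m, a list of three; "dr": the turn, a rotation vector about the tool's x, y, z in degrees, a list of three. A call has 1 to 12 rows; each row is the pose to reach, as a shift and turn from the pose commanded when the call began, along the tool's axes at that moment; what a row does not reach only later rows make up. A row lasts 1/12 s, in which the tool goes at most 41.7 mm and 7.16 degrees, less where a joint would pass 70% of its speed; a pose out of reach is approached as far as the arm can. A call with a gripper value outside its range is refused whole. The fingers move at their own pace and stop on an object; "squeeze" is the grip in N (left out, the last holds). Time passes only in rows, so rows that repeat a pose let the fingers close. It gives the time, the measured TCP pose, the force, the opening and the grip force at its end, in the units of the state.
- ctrl.state(): the state, without advancing time (a new reading comes with each control period).
- optics.read_camera(name): name is "scene" or "side" or "wrist"; returns (picture, depth): 400x640x3 uint8, red, green, blue; 400x640 float32, m along the optical axis (not along the pixel's ray), 0 where there is no reading.
- optics.camera_model(name): a dict with "vertical_fov" (degrees; the focal length in pixels is half the picture's height over the tangent of half this angle, whatever the lens; pixels are square), "cx", "cy" (the principal point, pixels), "R" (3x3) and "t" (3): a world point X has camera coordinates R X + t; the wrist camera has in their place "T_tool_cam" (4x4, takes a point from camera to tool coordinates, whose origin is the TCP and whose axes are the flange's). Camera axes: x right, y down, z forward; pixel columns grow to the right and rows downward; lengths in m; the calibration is good to about 2 mm. A picture is of the moment at which its call begins: read the wrist's pose just before it. camera_model takes no time and is no camera call.
- ctrl.hand_in(): hands the job in; it is judged then, once.
The state is a dict: "clock": time; "joint_positions": joint angles; "joint_vel": joint speeds; "effort": joint torques, N m; "tcp_pos": TCP position; "tool_rot": TCP orientation; "force": force on the tool from outside, world axes, zero at the start; "moment": the same for the moment, N m; "finger_gap": finger opening in m; "grip_force": force on a finger pad.
Only numpy, scipy, OpenCV 4.12 (cv2) and the standard library are available. Lean on these libraries where they do the work, as an engineer would, in place of code of your own. Each camera call takes 0.05 s, during which the arm holds its last target. There are 200 camera calls.

### The job

Open the bottle of cleaner in the child-safe keeper: slide the keeper's lock bar by its upright grip all the way to its end stop so that it clears the cap, then press the cap down and, while it is pressed, turn it anticlockwise until it is free. Lift the cap off and finish while still holding it, upright and still, straight above the bottle with about 8 cm of lift; do not let go of it, and leave the other things on the worktop where they are.

Things in the scene. Friction and masses are not known exactly. Their poses are not given: they have to be found in the camera images.
- keeper: Dark steel keeper, L-shaped base 160 x 200 mm, with a white 75 mm wide bottle clamped in it; all fixed, cannot turn. Origin on the worktop under the bottle's upright axis, z up. +y: the way the lock bar slides open. +x: to the rear panel, 105 mm behind the axis, 135 mm high; a rail runs along y at x = 90 mm, 150 mm up, its end brackets up to 162 mm.
- bottle_mouth (a point): Centre of the bottle neck's top, on the bottle axis, 152.5 mm above the worktop, hidden under the cap. The bottle's shoulder starts 95 mm up and narrows to the neck at 124 mm, so fingertips beside the cap may go down to 130 mm. Inside the mouth a sprung ring pushes the cap up: 3 N when locked, rising 1.2 N per mm pressed.
- lock_bar (a joint): Slide of the lock bar along the keeper's +y, in m: 0 = bar centred over the cap (3 mm above it), 0.100 = end stop, bar wholly clear of the cap (its edge then 76 mm from the bottle axis). Starts between 0 and 0.02. Friction about 2 N; stays where it is left. The flat aluminium bar is 48 mm wide along y, 4 mm thick, and reaches from the rail to 24 mm in front of the bottle axis.
- lock_grip (a point): Centre of the top of the lock bar's upright grip, a black tab 16 mm thick (along the keeper's y), 30 mm long (along its x), standing 36 mm above the flat bar: bar top 180 mm, tab top 216 mm above the worktop. It lies 70 mm behind the bottle axis (keeper x = +70 mm), keeper y = the joint value, and moves with the bar.
- bottle_cap: Loose grey ribbed cap, 51 mm wide, 35 mm tall, 35 g. Origin: centre of its lower rim, z up; locked it is 137 mm above the worktop on the bottle axis, its x (low pointer ridge on top) along the keeper's x. It turns only when pressed down over 4 mm (6 is good, bottoms at 7.5, 12 N). Pressed, turn anticlockwise from above 60 degrees (free from 40 to 80, then a stop) and lift straight off.
Not all that is in view belongs to the job. What is shaped like the bottle_cap but pink is not meant.

How it is judged:
On the way, in this order (a step that is already met when the one before it is completed fails the run):
1. the lock bar is slid to its end stop, the cap still locked on (value of joint lock_bar above 0.096 m and z of bottle_cap in the frame of keeper below 0.14 m and angle between the x axis of bottle_cap and the x axis of keeper, either way round below 0.3 rad), for 0.1 s.
2. the cap is pressed down, not yet turned (z of bottle_cap in the frame of keeper below 0.1335 m and angle between the x axis of bottle_cap and the x axis of keeper, either way round below 0.4 rad), for 0.02 s.
3. the cap is turned free on the bottle (angle between the x axis of bottle_cap and the x axis of keeper, either way round above 0.6 rad and z of bottle_cap in the frame of keeper below 0.147 m), for 0.02 s.
At the end, for the whole second after the job is handed in: The lock bar is still open (beyond 90 of its 100 mm) and the fingers hold the cap (over 1 N) upright within 0.3 rad and still (under 3 cm/s), 4 to 16 cm above where it was seated and within 35 mm of the bottle's axis, with the cap touching no part of the keeper or bottle (value of joint lock_bar above 0.09 m and z of bottle_cap in the frame of keeper between 0.177 and 0.297 m and horizontal distance between bottle_cap and keeper below 0.035 m and angle between bottle_cap's own z axis and vertical below 0.3 rad and linear speed of bottle_cap below 0.03 m/s and contact force between the fingers and bottle_cap above 1 N and contact force between bottle_cap and keeper below 0.1 N); the arm keeps its last pose, push and grip.
It fails at once if another thing on the worktop is pushed more than 3 cm from its place (distance of any of spice_jar, weighted_cup, scrubber, grinder, soap, steel_mill, second_mill, jar from where it was at the start of the episode above 0.03 m).
It also fails if it takes over 45 s, if anything falls off the work surface, if the arm or the gripper's body presses on something with over 40 N, if the wrist force passes 120 N, or if a joint passes its speed limit or range.

## Working session

There is one attempt and no reset: what is moved stays moved. The work goes in short steps, Python scripts to look and compute and a tool call to move; the robot and the scene stay as the last step left them, time stands still between calls to the robot, and variables do not carry over. Pictures are saved under pics/ and viewed, at most 10 in all, crops included, and the job is handed in when it is done.

Besides the shell and the picture viewer there is one more tool, called after "Emit:" by a JSON object that holds its "method" and its "body". send_rows: Moves the arm, as the interface text tells. Its arguments: {"type":"object","properties":{"claw":{"type":"array"},"delta_pos":{"type":"array"},"dr":{"type":"array"},"squeeze":{"type":"number"}},"required":["claw","delta_pos","dr"]}

```bash
mkdir -p pics
cat > h.py <<'E'
import numpy as np, cv2
from plant import ctrl, optics
def cam(n):
    m=optics.camera_model(n); f=200/np.tan(np.radians(m["vertical_fov"])/2); return m,f
def world(n,d,us,vs):
    m,f=cam(n); us=np.asarray(us);vs=np.asarray(vs); z=d[vs,us]
    P=np.stack([(us-m["cx"])/f*z,(vs-m["cy"])/f*z,z],-1)
    return (P-np.array(m["t"]))@np.array(m["R"])
def cloud(n,d):
    v,u=np.mgrid[0:400,0:640]; return world(n,d,u,v)
E
python3 - <<'E'
from h import *
s=ctrl.state(); print(s)
for n in("scene","side"):
    p,d=optics.read_camera(n); cv2.imwrite(f"pics/{n}0.png",p[:,:,::-1]); np.savez(f"{n}0",p=p,d=d); print(n,{k:np.round(v,3) for k,v in optics.camera_model(n).items()if k!='x' and not isinstance(v,str)}, (d>0).mean())
E
```

```text
{'clock': 0.0, 'joint_positions': array([1.89089050e-05, 8.74573825e-02, 1.75107195e-01, 1.65981695e+00,
       2.94214251e-05, 1.57079484e+00]), 'joint_vel': array([-0.0003769 ,  0.00020754,  0.00063132, -0.00036511, -0.00049246,
       -0.00141515]), 'effort': array([ 7.68234549e-04, -5.20392072e+01,  4.64802504e+01,  1.63646933e-02,
        2.23589603e-05, -6.77332673e-05]), 'tcp_pos': array([5.49753868e-01, 1.87803498e-05, 2.30570739e-01]), 'tool_rot': array([[-2.03571494e-05,  9.99999060e-01, -1.37080960e-03],
       [ 9.99999999e-01,  2.03974642e-05,  2.93955046e-05],
       [ 2.94234380e-05, -1.37080901e-03, -9.99999060e-01]]), 'force': array([ 1.10579211,  0.25765586, -0.17097857]), 'moment': array([-0.00723936, -0.01350342, -0.02957422]), 'grip_force': 0.0, 'finger_gap': 0.08544297501575329}
scene {'vertical_fov': np.float64(42.508), 'cx': np.float64(315.667), 'cy': np.float64(204.105), 'R': array([[-0.434, -0.901,  0.008],
       [-0.536,  0.25 , -0.806],
       [ 0.724, -0.354, -0.591]]), 't': array([0.453, 0.304, 0.811])} 0.99610546875
side {'vertical_fov': np.float64(48.547), 'cx': np.float64(314.791), 'cy': np.float64(204.543), 'R': array([[ 0.997,  0.083, -0.011],
       [ 0.036, -0.541, -0.84 ],
       [-0.075,  0.837, -0.542]]), 't': array([-0.474,  0.259,  0.749])} 0.99610546875
```

View pics/scene0.png

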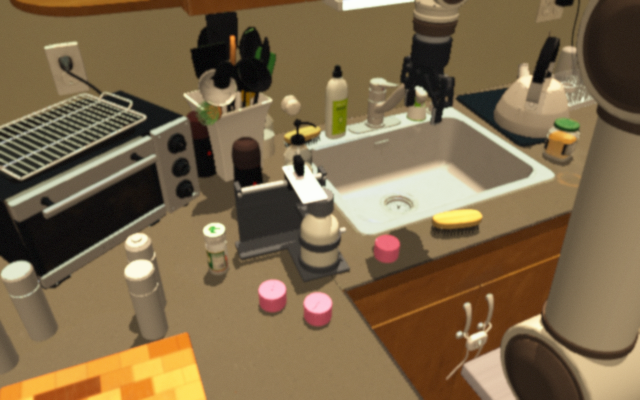

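View pics/side0.png

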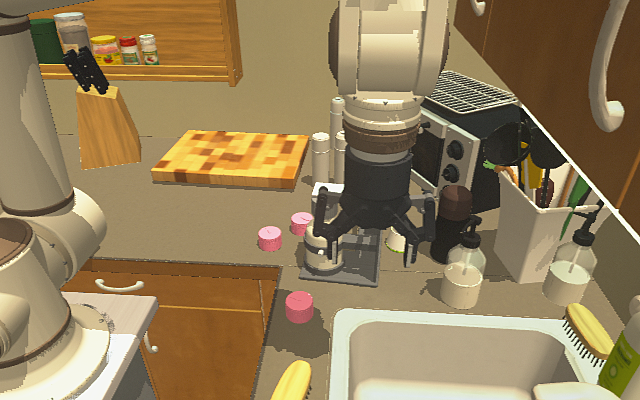

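The scene picture shows the keeper with the white bottle at about (320,240), its grey cap at (318,207), the aluminium bar at (304,183) and the black grip at (298,162). Cap look-alikes are the three pink caps at (272,295), (318,308) and (387,248). I choose the grey cap on the bottle in the keeper. The side picture shows the keeper at (340,255), partly behind the gripper.

Run:
```python
from h import *
a=np.load("scene0.npz");p,d=a['p'],a['d']
c=p[120:290,215:375,::-1];cv2.imwrite("pics/crop0.png",cv2.resize(c,None,fx=3.5,fy=3.5,interpolation=cv2.INTER_CUBIC))
W=cloud("scene",d)
for n,(u,v) in dict(bar=(304,183),cap=(318,207),tab=(298,162),bottle=(320,245),panel=(270,205),base=(290,240)).items(): print(n,W[v,u].round(3))
b=np.load("side0.npz");Ws=cloud("side",b['d'])
# bar top: z .175-.185, bright
for n,C,q in(("scene",W,p),("side",Ws,b['p'])):
    c0=W[245,320]
    near=np.hypot(C[...,0]-c0[0],C[...,1]-c0[1])<.25
    for lo,hi in((.174,.188),(.13,.14),(.208,.222),(.004,.02)):
        m=near&(C[...,2]>lo)&(C[...,2]<hi)
        v,u=np.nonzero(m)
        print(n,lo,m.sum(),(u.min(),u.max(),v.min(),v.max()) if m.any() else '')
        if m.sum()>10: 
            r=cv2.minAreaRect((C[m][:,:2]*1000).astype(np.float32)); print(r)
```

```text
bar [0.507 0.285 0.178]
cap [0.449 0.283 0.16 ]
tab [0.526 0.288 0.215]
bottle [0.434 0.285 0.081]
panel [0.58  0.329 0.091]
base [0.551 0.298 0.009]
scene 0.174 880 (np.int64(282), np.int64(327), np.int64(165), np.int64(204))
((510.0765380859375, 284.32366943359375), (48.22826385498047, 131.30926513671875), 84.7860336303711)
scene 0.13 111 (np.int64(234), np.int64(333), np.int64(180), np.int64(217))
((515.5087890625, 315.845458984375), (182.80007934570312, 131.24166870117188), 83.14482116699219)
scene 0.208 86 (np.int64(293), np.int64(304), np.int64(155), np.int64(164))
((539.8223266601562, 282.9375), (29.745502471923828, 14.818498611450195), 1.7999311685562134)
scene 0.004 2873 (np.int64(202), np.int64(432), np.int64(201), np.int64(351))
((470.7352294921875, 283.9764404296875), (287.8524169921875, 479.8612060546875), 9.520076751708984)
side 0.174 223 (np.int64(311), np.int64(343), np.int64(182), np.int64(195))
((478.6311340332031, 286.53338623046875), (49.859378814697266, 56.02845764160156), 84.2513427734375)
side 0.13 84 (np.int64(312), np.int64(379), np.int64(214), np.int64(234))
((515.0506591796875, 239.4522705078125), (19.24866485595703, 134.66249084472656), 68.65862274169922)
side 0.208 0 
side 0.004 3329 (np.int64(191), np.int64(410), np.int64(209), np.int64(353))
((458.111328125, 276.20135498046875), (363.153076171875, 447.957763671875), 59.21082305908203)
```

View pics/crop0.png

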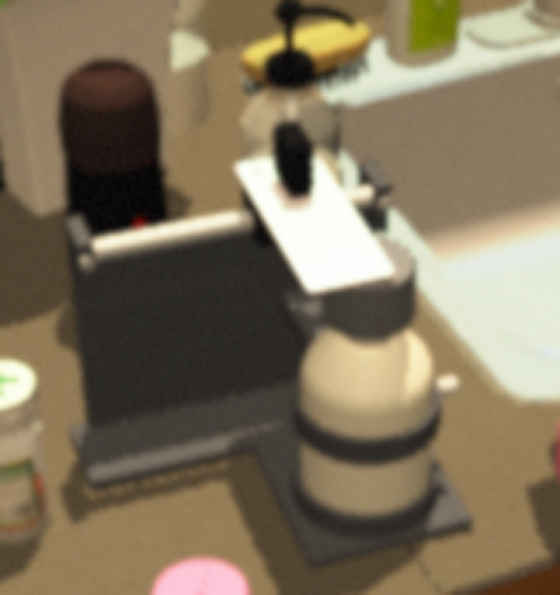

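The crop shows the grey cap at crop (365,290) under the bar's front end, the black grip at (293,158), and the rail running left to its far bracket at (80,240). The bar therefore opens to the image left, which is world +y.

Run:
```python
from h import *
from scipy.optimize import least_squares
D={n:np.load(n+"0.npz") for n in("scene","side")}
c0=np.array([.468,.288])
for n in D:
    C=cloud(n,D[n]['d']);p=D[n]['p'].astype(int)
    for lo,hi,r in((.02,.09,.0375),(.142,.168,.0255)):
        m=(np.hypot(C[...,0]-c0[0],C[...,1]-c0[1])<r+.008)&(C[...,2]>lo)&(C[...,2]<hi)
        P=C[m][:,:2]
        f=least_squares(lambda q:np.hypot(*(P-q).T)-r,c0,loss='soft_l1',f_scale=.001)
        print(n,r,m.sum(),f.x.round(4),np.median(abs(f.fun)).round(4))
C=cloud("scene",D["scene"]['d']);p=D["scene"]['p'].astype(int)
m=(p.sum(-1)>330)&(C[...,2]>.135)&(C[...,2]<.165)&(C[...,0]>.53)&(C[...,0]<.6)&(C[...,1]>.2)&(C[...,1]<.47)
P=C[m];print(m.sum(),P.min(0),P.max(0)); l=cv2.fitLine(P[:,:2].astype(np.float32),cv2.DIST_HUBER,0,.01,.01).ravel();print(l,np.degrees(np.arctan2(l[1],l[0])))
# panel front plane
m=(C[...,2]>.03)&(C[...,2]<.125)&(C[...,0]>.55)&(C[...,0]<.62)&(C[...,1]>.26)&(C[...,1]<.42)&(p.sum(-1)<200)
P=C[m][:,:2];l=cv2.fitLine(P.astype(np.float32),cv2.DIST_HUBER,0,.01,.01).ravel();print('panel',m.sum(),l,np.degrees(np.arctan2(l[1],l[0])),P.min(0),P.max(0))
# surroundings above z .06 near work
g=(C[...,2]>.1)&(C[...,0]>.35)&(C[...,0]<.75)&(C[...,1]>.1)&(C[...,1]<.6)
q=np.round(C[g]/.03).astype(int);import collections
t={}
for x,y,z in q:t[(x,y)]=max(t.get((x,y),0),z)
for x in range(12,26):print(round(x*.03,2),' '.join(f"{t.get((x,y),0)*3:3d}" for y in range(4,21)))
```

```text
scene 0.0375 991 [0.4692 0.2712] 0.0019
scene 0.0255 237 [0.4704 0.2695] 0.001
side 0.0375 58 [0.471  0.2741] 0.0008
side 0.0255 15 [0.4724 0.2724] 0.0004
306 [0.54158891 0.21765837 0.13614553] [0.58376024 0.39892892 0.16291268]
[0.07695089 0.9970349  0.5619279  0.3189703 ] 85.58667
panel 2206 [0.08870772 0.9960577  0.5806714  0.3238564 ] 84.91073 [0.55028101 0.26168585] [0.59207176 0.39935523]
0.36   0   0   0   0   0   0   0   0   0   0   0   0   0   0   0   0   0
0.39   0   0   0   0   0   0   0   0   0   0   0   0   0   0   0   0   0
0.42   0   0   0   0   0  12   0   0   0   0   0   0   0   0   0   0  15
0.45   0   0   0   0  18  18  18   0   0   0   0   0   0   0   0   0  15
0.48   0   0   0   0  18  18  18   0   0   0   0   0   0   0   0  15  18
0.51   0   0   0   0   0  21  18   0   0   0   0   9   9   0   0  15  18
0.54   0   0   0  15  15  21  21   0   0   0   0   9   9   0   0   0   0
0.57   0   0   0  15  15  18  21  15  15  15   0   9   9   0   0   0   0
0.6   0   0   0   0   0   0   0  12  12  15   0   0   0   0   0   0   0
0.63   0   0   0   0   0   0   0   0   0   0   0   0   0   0   0  21  21
0.66   0   0   0   0   0   0   0   0   0   0   0   0   0  21  21  21  21
0.69   0  45  45  45  45  48  48  48  48  48  48   0   0   0  21  21  24
0.72  45  18  18  18  12   0  18  18  18   0  48  21  21  21  24  24  24
0.75  45   0  18  18  12   0  27  18  15   0  48  48  48  24  48  24  24
```

Run:
```python
from h import *
D={n:np.load(n+"0.npz") for n in("scene","side")}
W=cloud("scene",D["scene"]['d'])
for n,(u,v) in dict(mill=(247,160),milltop=(246,142),crock=(228,110),crockedge=(262,110),spoon=(218,85),soap=(298,135),pump=(297,122),sprong=(318,128),jarw=(214,240)).items(): print(n,W[v,u].round(3))
W=cloud("side",D["side"]['d'])
for n,(u,v) in dict(mill=(457,200),crock=(520,230),utens=(510,140),soap=(462,280),pump=(470,235),greenc=(395,235)).items(): print(n,W[v,u].round(3))
s=ctrl.state();R=s['tool_rot'];t=s['tcp_pos']
a=np.radians(-4.9);kx=np.array([np.cos(a),np.sin(a),0]);ky=np.array([-kx[1],kx[0],0])
A=np.array([.4705,.271,0])
for n,X in(("tab above",A+.07*kx+.018*ky+[0,0,.24]),("tabgrasp",A+.07*kx+.018*ky+[0,0,.188])):print(n,X.round(4),(R.T@(X-t)).round(4))
# desired R: y tool = -ky or +ky
for sgn in(1,-1):
    y=sgn*ky;z=np.array([0,0,-1]);x=np.cross(y,z);Rd=np.stack([x,y,z],1)
    from scipy.spatial.transform import Rotation as Ro
    print(sgn,Ro.from_matrix(R.T@Rd).as_rotvec(degrees=True).round(2))
```

```text
mill [0.7   0.333 0.134]
milltop [0.721 0.326 0.167]
crock [0.85  0.323 0.186]
crockedge [0.837 0.244 0.175]
spoon [0.835 0.344 0.257]
soap [0.731 0.198 0.15 ]
pump [0.732 0.199 0.183]
sprong [0.934 0.047 0.037]
jarw [0.525 0.465 0.089]
mill [0.73  0.3   0.156]
crock [0.849 0.269 0.113]
utens [0.804 0.306 0.282]
soap [0.727 0.165 0.072]
pump [0.734 0.195 0.15 ]
greenc [0.623 0.336 0.039]
tab above [0.5418 0.283  0.24  ] [ 0.2829 -0.008  -0.0094]
tabgrasp [0.5418 0.283  0.188 ] [ 0.2829 -0.008   0.0426]
1 [-6.00e-02 -5.00e-02 -8.51e+01]
-1 [-5.00e-02  6.00e-02  9.49e+01]
```

Emit:
{"method": "send_rows", "body": {"claw": [0.085,0.085,0.085,0.085,0.085,0.085,0.085,0.085,0.085,0.085,0.085,0.085], "delta_pos": [[0.024,-0.001,-0.01],[0.048,-0.001,-0.02],[0.072,-0.002,-0.02],[0.096,-0.003,-0.02],[0.12,-0.003,-0.02],[0.144,-0.004,-0.02],[0.168,-0.005,-0.02],[0.192,-0.005,-0.02],[0.216,-0.006,-0.02],[0.24,-0.007,-0.02],[0.264,-0.0075,-0.02],[0.283,-0.008,-0.02]], "dr": [[0,0,-7.1],[0,0,-14.2],[0,0,-21.3],[0,0,-28.4],[0,0,-35.5],[0,0,-42.6],[0,0,-49.7],[0,0,-56.8],[0,0,-63.9],[0,0,-71],[0,0,-78.1],[0,0,-85.1]], "squeeze": 40}}

```text
clock: 1.1
tcp_pos: [0.5416, 0.2847, 0.2507]
tool_rot: [[-0.997, 0.079, -0.001], [0.079, 0.997, -0.0], [0.001, -0.0, -1.0]]
force: [0.9, 0.1, -0.2]
finger_gap: 0.0851
grip_force: 0.0
```

Run:
```python
from h import *
s=ctrl.state(); print(s['clock'],s['joint_positions'].round(3),s['tcp_pos'].round(4),s['tool_rot'].round(3))
p,d=optics.read_camera("scene"); np.savez("scene1",p=p,d=d)
p2,d2=optics.read_camera("side"); np.savez("side1",p=p2,d=d2)
w,_=optics.read_camera("wrist"); 
o=np.hstack([cv2.resize(p[100:260,200:400],(500,400)),w[:,170:470]]);cv2.imwrite("pics/m1.png",o[:,:,::-1])
for n,dd in(("side",d2),("scene",d)):
    C=cloud(n,dd)
    for lo,hi in((.208,.222),(.174,.184)):
        m=(C[...,2]>lo)&(C[...,2]<hi)&(np.hypot(C[...,0]-.51,C[...,1]-.284)<.08)
        print(n,lo,m.sum(),cv2.minAreaRect((C[m][:,:2]*1000).astype(np.float32)) if m.sum()>5 else '')
```

```text
1.1 [0.484 0.252 0.402 1.721 0.    0.563] [0.5416 0.2847 0.2507] [[-0.997  0.079 -0.001]
 [ 0.079  0.997 -0.   ]
 [ 0.001 -0.    -1.   ]]
side 0.208 104 ((544.6029052734375, 279.9432678222656), (18.83016586303711, 28.557804107666016), 84.25558471679688)
side 0.174 831 ((514.284912109375, 282.0180969238281), (51.17932891845703, 127.86241149902344), 83.81494140625)
scene 0.208 87 ((539.251708984375, 282.3739318847656), (15.005223274230957, 30.33176040649414), 85.27391815185547)
scene 0.174 866 ((510.5863342285156, 284.13800048828125), (48.99907684326172, 132.80955505371094), 84.26941680908203)
```

View pics/m1.png

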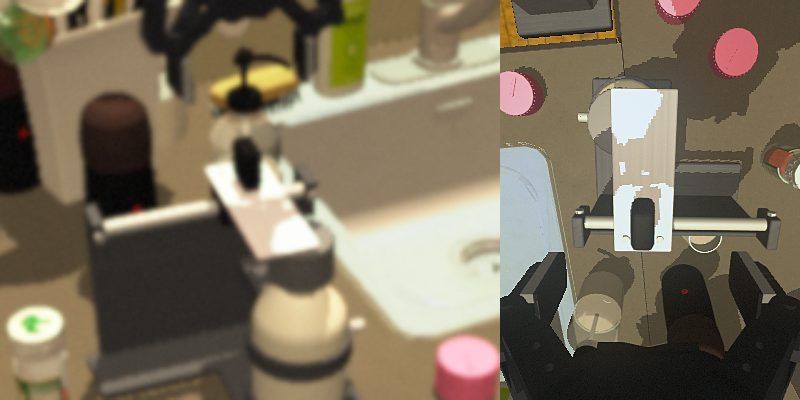

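The left half shows the fingers open above the grip (245,165) and the bar still over the cap. The wrist view on the right shows the grip at (642,222) and the bar running forward from it over the bottle. The tab lies centrally between the fingers, so I go down, close, and slide.

Emit:
{"method": "send_rows", "body": {"claw": [0.085,0.085,0.085,0.085,0.02,0.0,0.0,0.0,0.0,0.0], "delta_pos": [[0,-0.002,0.016],[0,-0.002,0.032],[0,-0.002,0.048],[0,-0.002,0.06],[0,-0.002,0.06],[0,-0.002,0.06],[0,-0.002,0.06],[0,-0.002,0.06],[0,-0.002,0.06],[0,-0.002,0.06]], "dr": [[0,0,0],[0,0,0],[0,0,0],[0,0,0],[0,0,0],[0,0,0],[0,0,0],[0,0,0],[0,0,0],[0,0,0]], "squeeze": 40}}

```text
clock: 2.08
tcp_pos: [0.5422, 0.2811, 0.1923]
tool_rot: [[-0.996, 0.086, 0.001], [0.086, 0.996, 0.001], [-0.001, 0.001, -1.0]]
force: [-2.0, -2.3, 0.3]
finger_gap: 0.0152
grip_force: 41.4
```

Emit:
{"method": "send_rows", "body": {"claw": [0,0,0,0,0,0,0,0,0,0], "delta_pos": [[0,0.008,0],[0,0.018,0],[0,0.028,0],[0,0.038,0],[0,0.048,0],[0,0.058,0],[0,0.066,0],[0,0.073,0],[0,0.078,0],[0,0.08,0]], "dr": [[0,0,0],[0,0,0],[0,0,0],[0,0,0],[0,0,0],[0,0,0],[0,0,0],[0,0,0],[0,0,0],[0,0,0]]}}

```text
clock: 2.92
tcp_pos: [0.5496, 0.3624, 0.1922]
tool_rot: [[-0.996, 0.085, 0.003], [0.085, 0.996, 0.001], [-0.003, 0.001, -1.0]]
force: [4.0, -3.1, 6.6]
finger_gap: 0.015
grip_force: 42.3
```

Emit:
{"method": "send_rows", "body": {"claw": [0,0,0,0,0], "delta_pos": [[0,0.0015,0],[0,0.003,0],[0,0.004,0],[0,0.005,0],[0,0.005,0]], "dr": [[0,0,0],[0,0,0],[0,0,0],[0,0,0],[0,0,0]]}}

```text
clock: 3.33
tcp_pos: [0.5497, 0.3635, 0.1922]
tool_rot: [[-0.996, 0.087, 0.002], [0.087, 0.996, -0.005], [-0.002, -0.005, -1.0]]
force: [0.2, -19.6, 9.4]
finger_gap: 0.0155
grip_force: 42.6
```

The bar is on its end stop (19.6 N against the push). I release, lift and move over the bottle axis.

Emit:
{"method": "send_rows", "body": {"claw": [0.06,0.075,0.075,0.075,0.075,0.075,0.075,0.075,0.075,0.075,0.075,0.075], "delta_pos": [[0,-0.003,0],[0,-0.004,0],[0,-0.004,0],[0,-0.004,-0.015],[0,-0.004,-0.03],[0,-0.004,-0.05],[0.01,-0.015,-0.055],[0.025,-0.036,-0.055],[0.04,-0.058,-0.055],[0.055,-0.08,-0.055],[0.065,-0.094,-0.055],[0.07,-0.1,-0.055]], "dr": [[0,0,0],[0,0,0],[0,0,0],[0,0,0],[0,0,0],[0,0,0],[0,0,0],[0,0,0],[0,0,0],[0,0,0],[0,0,0],[0,0,0]]}}

```text
clock: 4.33
tcp_pos: [0.4696, 0.2714, 0.2469]
tool_rot: [[-0.996, 0.085, 0.0], [0.085, 0.996, 0.001], [-0.0, 0.001, -1.0]]
force: [-0.1, 1.0, 0.3]
finger_gap: 0.0753
grip_force: 0.0
```

Run:
```python
from h import *
from scipy.optimize import least_squares
s=ctrl.state(); print(s['clock'],s['joint_positions'].round(3),s['tcp_pos'].round(4),s['force'].round(1))
R,t=s['tool_rot'],s['tcp_pos']
I={}
for n in("scene","side","wrist"):
    p,d=optics.read_camera(n);I[n]=p
    if n=="wrist":
        m=optics.camera_model(n);f=200/np.tan(np.radians(m["vertical_fov"])/2)
        v,u=np.mgrid[0:400,0:640];P=np.stack([(u-m["cx"])/f*d,(v-m["cy"])/f*d,d],-1);T=np.array(m["T_tool_cam"])
        C=(P@T[:3,:3].T+T[:3,3])@R.T+t
    else: C=cloud(n,d)
    m=(np.hypot(C[...,0]-.471,C[...,1]-.27)<.035)&(C[...,2]>.165)&(C[...,2]<.178)
    if m.sum()>20: print(n,'top',m.sum(),cv2.minEnclosingCircle((C[m][:,:2]*1000).astype(np.float32)),np.median(C[m],0))
    m=(np.hypot(C[...,0]-.471,C[...,1]-.27)<.034)&(C[...,2]>.141)&(C[...,2]<.166);P=C[m][:,:2]
    if m.sum()>20:
        f=least_squares(lambda q:np.hypot(*(P-q).T)-.0255,[.471,.27],loss='soft_l1',f_scale=.001);print(n,'wall',m.sum(),f.x.round(4))
    m=(C[...,2]>.174)&(C[...,2]<.186)&(np.hypot(C[...,0]-.52,C[...,1]-.36)<.09)&(C[...,1]>.31)
    if m.sum()>20: print(n,'bar',m.sum(),cv2.minAreaRect((C[m][:,:2]*1000).astype(np.float32)))
o=np.hstack([cv2.resize(I["scene"][100:260,200:400],(500,400)),I["wrist"][:,170:470]]);cv2.imwrite("pics/m2.png",o[:,:,::-1])
```

```text
4.3333 [0.524 0.074 0.193 1.689 0.    0.609] [0.4696 0.2714 0.2469] [-0.1  1.   0.3]
scene top 386 ((467.6527099609375, 269.0180969238281), 26.627716064453125) [0.46523679 0.27139161 0.17047686]
scene wall 290 [0.4702 0.2694]
scene bar 949 ((517.8963012695312, 365.71063232421875), (48.453330993652344, 129.40042114257812), 84.51392364501953)
side top 353 ((472.64324951171875, 268.40631103515625), 25.97398567199707) [0.47295865 0.26350388 0.17140559]
side wall 289 [0.4728 0.2702]
side bar 676 ((521.9716796875, 363.39306640625), (50.24787139892578, 127.787841796875), 85.60316467285156)
wrist top 2834 ((470.8280029296875, 269.0501403808594), 25.67672348022461) [0.46874937 0.26941073 0.17322508]
wrist wall 342 [0.4715 0.2691]
wrist bar 5284 ((519.4344482421875, 365.05157470703125), (48.30982208251953, 127.56134033203125), 85.0123291015625)
```

View pics/m2.png

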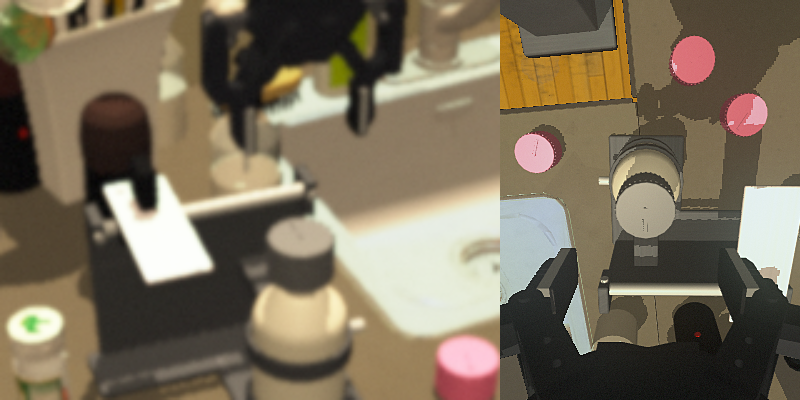

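The picture shows the bar slid to the left, clear of the cap, with its grip at (145,180) and the cap bare at (300,240). In the wrist view the cap is at (645,208) with its pointer upright. The measured bar position gives about 99.5 mm, and the cap axis is at (0.471, 0.269). I go down and grip.

Emit:
{"method": "send_rows", "body": {"claw": [0.075,0.075,0.075,0.075,0.075,0.04,0.04,0.04,0.04,0.04,0.04], "delta_pos": [[-0.0015,-0.002,0.025],[-0.0015,-0.002,0.055],[-0.0015,-0.002,0.085],[-0.0015,-0.002,0.105],[-0.0015,-0.002,0.11],[-0.0015,-0.002,0.11],[-0.0015,-0.002,0.11],[-0.0015,-0.002,0.11],[-0.0015,-0.002,0.11],[-0.0015,-0.002,0.11],[-0.0015,-0.002,0.11]], "dr": [[0,0,0],[0,0,0],[0,0,0],[0,0,0],[0,0,0],[0,0,0],[0,0,0],[0,0,0],[0,0,0],[0,0,0],[0,0,0]], "squeeze": 60}}

```text
clock: 5.4
tcp_pos: [0.4727, 0.2703, 0.1375]
tool_rot: [[-0.996, 0.085, 0.002], [0.085, 0.996, 0.001], [-0.002, 0.001, -1.0]]
force: [1.3, 1.0, 3.0]
finger_gap: 0.049
grip_force: 63.1
```

Emit:
{"method": "send_rows", "body": {"claw": [0.04,0.04,0.04,0.04,0.04,0.04], "delta_pos": [[0,0,0.002],[0,0,0.004],[0,0,0.006],[0,0,0.007],[0,0,0.007],[0,0,0.007]], "dr": [[0,0,0],[0,0,0],[0,0,0],[0,0,0],[0,0,0],[0,0,0]]}}

```text
clock: 5.9
tcp_pos: [0.4728, 0.2704, 0.1308]
tool_rot: [[-0.996, 0.085, 0.003], [0.085, 0.996, 0.002], [-0.002, 0.002, -1.0]]
force: [-0.8, 0.8, 11.3]
finger_gap: 0.0494
grip_force: 63.9
```

Force 11.3 N matches about 6.7 mm of press. Turning anticlockwise (negative about tool z).

Emit:
{"method": "send_rows", "body": {"claw": [0.04,0.04,0.04,0.04,0.04,0.04,0.04,0.04,0.04,0.04,0.04,0.04], "delta_pos": [[0,0,0],[0,0,0],[0,0,0],[0,0,0],[0,0,0],[0,0,0],[0,0,0],[0,0,0],[0,0,0],[0,0,0],[0,0,0],[0,0,0]], "dr": [[0,0,-5],[0,0,-11],[0,0,-17],[0,0,-23],[0,0,-29],[0,0,-35],[0,0,-41],[0,0,-47],[0,0,-53],[0,0,-59],[0,0,-62],[0,0,-62]]}}

```text
clock: 6.9
tcp_pos: [0.4729, 0.2703, 0.1309]
tool_rot: [[-0.54, -0.842, 0.003], [-0.842, 0.54, 0.002], [-0.003, -0.002, -1.0]]
force: [-0.3, -0.1, 10.0]
finger_gap: 0.0488
grip_force: 64.0
```

Run:
```python
from h import *
s=ctrl.state(); print(s['clock'],s['joint_positions'].round(3),s['moment'].round(2))
p,d=optics.read_camera("scene");q,_=optics.read_camera("wrist")
o=np.hstack([cv2.resize(p[150:270,240:390],(500,400),interpolation=cv2.INTER_CUBIC),q[:,170:470]]);cv2.imwrite("pics/m3.png",o[:,:,::-1])
```

```text
6.9 [ 0.519  0.056 -0.05   1.461 -0.    -0.481] [-0.05  0.06  0.02]
```

View pics/m3.png

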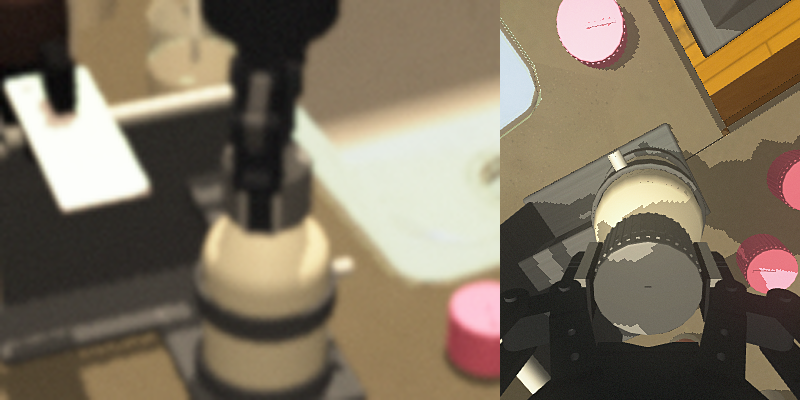

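The wrist view shows the cap firmly between the pads at (650,280), and the bar is still clear in the scene view. I lift gently first.

Emit:
{"method": "send_rows", "body": {"claw": [0.04,0.04,0.04,0.04,0.04,0.04,0.04,0.04], "delta_pos": [[0,0,-0.002],[0,0,-0.004],[0,0,-0.006],[0,0,-0.008],[0,0,-0.011],[0,0,-0.014],[0,0,-0.016],[0,0,-0.016]], "dr": [[0,0,0],[0,0,0],[0,0,0],[0,0,0],[0,0,0],[0,0,0],[0,0,0],[0,0,0]]}}

```text
clock: 7.67
tcp_pos: [0.472, 0.2699, 0.1454]
tool_rot: [[-0.543, -0.84, -0.0], [-0.84, 0.543, -0.0], [0.0, 0.0, -1.0]]
force: [-0.3, -0.9, -0.2]
finger_gap: 0.049
grip_force: 63.1
```

Emit:
{"method": "send_rows", "body": {"claw": [0.04,0.04,0.04,0.04,0.04,0.04,0.04,0.04,0.04,0.04,0.04], "delta_pos": [[0,0,-0.005],[0,0,-0.014],[0,0,-0.024],[0,0,-0.036],[0,0,-0.048],[0,0,-0.058],[0,0,-0.066],[0,0,-0.07],[0,0,-0.072],[0,0,-0.072],[0,0,-0.072]], "dr": [[0,0,0],[0,0,0],[0,0,0],[0,0,0],[0,0,0],[0,0,0],[0,0,0],[0,0,0],[0,0,0],[0,0,0],[0,0,0]]}}

```text
clock: 8.58
tcp_pos: [0.472, 0.2699, 0.2168]
tool_rot: [[-0.543, -0.84, -0.001], [-0.84, 0.543, -0.0], [0.001, 0.0, -1.0]]
force: [0.6, -0.4, -0.0]
finger_gap: 0.049
grip_force: 63.1
```

Run:
```python
from h import *
s=ctrl.state(); print(s['joint_vel'].round(3),s['grip_force'])
p,d=optics.read_camera("scene");q,_=optics.read_camera("wrist")
o=np.hstack([cv2.resize(p[110:270,210:410],(500,400),interpolation=cv2.INTER_CUBIC),q[:,170:470]]);cv2.imwrite("pics/m4.png",o[:,:,::-1])
```

```text
[ 0.     0.001 -0.009 -0.001  0.    -0.001] 63.07544186711311
```

View pics/m4.png

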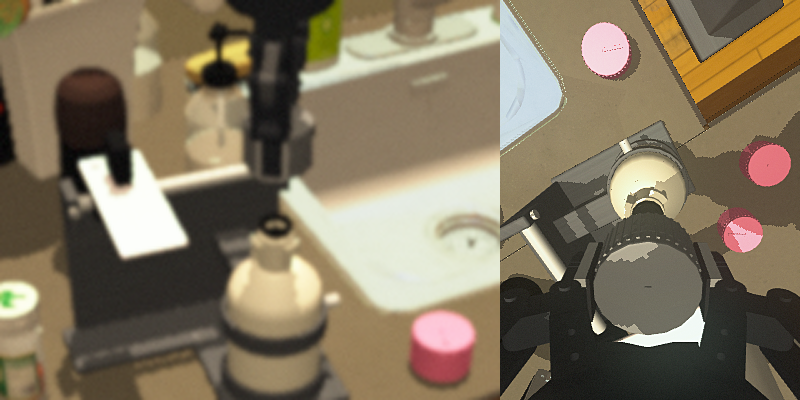

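The cap is off and held upright at scene crop (282,150), above the bare neck at (272,228). The bar is still open at (130,200).

```bash
python3 -c "
from plant import ctrl
print(ctrl.hand_in())"
```

```text
the job is handed in; nothing more can be done
None
```

I slid the lock bar to its end stop, pressed the cap and turned it free, and handed in with it held still about 8 cm above the bottle; the hand-in returned no verdict.

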